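# Open the customer's combination padlock and hold it up

### The job

A customer's combination padlock lies dial-up in the wooden cradle on the cobbler's bench. Turn its dial, click by click, until the pointer stands at the long index mark beside the shackle, then, with the lock still lying in the cradle, pull the shackle straight out to its stop, and lift the opened lock by its shackle well clear of the cradle and bench (its body at least 10 cm up). Finish while still holding it up by the shackle, hanging still, shackle open; do not let go or put it down, and leave the spool, the tin and the rubber heel where they are.

Things in the scene. Friction and masses are not known exactly. Their poses are not given: they have to be found in the camera images.
- cradle: Fixed wooden cradle, 76 x 84 mm; origin at the centre of its underside. Floor 20 mm above the bench, with a lip 6 mm thick up to 28 mm all round. The lock lies in its 63 x 67 mm pocket (1.5 mm play all round). The shackle points along the cradle's -x axis, over the lip, above the bare bench.
- lock_center (a point): Centre of the padlock's brass-coloured body, 60 mm along its x, 64 mm along its y, 30 mm thick along its z; loose, 0.3 to 0.6 kg in all. z comes out of the dial face, -x points at the shackle. As it lies, its face is 50 mm above the bench.
- dial_grip (a point): On the dial's axis, 66 mm above the bench, mid-height of the metal grip bar on the dial: 10 mm wide (point's y), 34 mm long (x, -16 to +18 mm), 57 to 75 mm above the bench; pinch it across its width. Its -x end has the narrow pointer nose (to 23 mm from the axis) and a dark line on top. The black disc under it: radius 22.5 mm, top at 57 mm.
- dial (a joint): Dial angle, rad, anticlockwise from above, no stops. 0 (= 6.283) is the opening position: pointer at the long index mark, pointing at the shackle. A spring notch every 0.524 rad, felt as a click (about 0.07 N m); let go within 0.2 rad of a notch, it snaps in. Turns either way; starts in any notch but 0. The shackle comes out only at notch 0.
- shackle_bar (a point): Middle of the cross bar of the steel U shackle, round, 9 mm thick, 35 mm above the bench, 50 mm from the lock's body when closed. The bar runs along the point's y, straight for 24 mm; the legs lie 22 mm to either side. Inside the U one finger finds 35 mm of width and 37 mm of length (bar to cradle lip). Pull along the point's -x.
- shackle (a joint): How far the shackle is drawn out, m: 0 closed, 0.016 at its stop. About 2 to 3 N to draw with the dial at the opening notch; otherwise it moves less than 3 mm. It stays where it is left.
- spool: Bystander: thread spool standing on the bench, 48 mm across, 66 mm tall; origin at the centre of its underside.
- tin: Bystander: low closed tin of shoe wax, 72 mm across, 32 mm tall; origin at the centre of its underside.
- heel: Bystander: rubber heel block, 62 x 58 x 22 mm; origin at the centre of its underside.
Mind the look-alikes: they are no part of the job. Of the things like the part that bears lock_center, leave any that is pink, purple or red; of the rest the larger one is meant.

How it is judged:
On the way, in this order (a step that is already met when the one before it is completed fails the run):
1. the dial stands in the opening notch with the shackle still closed and the lock lying in its cradle ((value of joint dial between -6.4532 and -6.1132 rad or value of joint dial between -0.17 and 0.17 rad or value of joint dial between 6.1132 and 6.4532 rad or value of joint dial between 12.3964 and 12.7364 rad) and value of joint shackle below 0.005 m and distance between lock_center and cradle below 0.045 m and angle between lock_center's own z axis and vertical below 0.25 rad), for 0.2 s.
2. the shackle is pulled out to its stop while the lock lies in its cradle ((value of joint dial between -6.4532 and -6.1132 rad or value of joint dial between -0.17 and 0.17 rad or value of joint dial between 6.1132 and 6.4532 rad or value of joint dial between 12.3964 and 12.7364 rad) and value of joint shackle above 0.013 m and distance between lock_center and cradle below 0.045 m and angle between lock_center's own z axis and vertical below 0.25 rad), for 0.1 s.
At the end, for the whole second after the job is handed in: The lock hangs in the gripper: fingers press on the shackle, the lock body's centre is more than 110 mm and the shackle bar more than 100 mm above the bench, nothing else carries it, it is at rest, the shackle is out by more than 12 mm and the dial is within 0.17 rad of the opening notch (value of joint shackle above 0.012 m and (value of joint dial between -6.4532 and -6.1132 rad or value of joint dial between -0.17 and 0.17 rad or value of joint dial between 6.1132 and 6.4532 rad or value of joint dial between 12.3964 and 12.7364 rad) and height (world z) of lock_center above 0.11 m and contact force between the fingers and shackle above 0.5 N and height (world z) of shackle_bar above 0.1 m and contact force between lock and cradle below 0.05 N and linear speed of lock below 0.05 m/s and angular speed of lock below 0.6 rad/s); the arm keeps its last pose, push and grip.
It fails at once if the spool, the tin or the heel is moved more than 30 mm (distance of any of spool, tin, heel from where it was at the start of the episode above 0.03 m).
It fails at once if the shackle is forced out with the dial away from the opening notch (value of joint shackle above 0.008 m and not (value of joint dial between -6.5432 and -6.0232 rad or value of joint dial between -0.26 and 0.26 rad or value of joint dial between 6.0232 and 6.5432 rad or value of joint dial between 12.3064 and 12.8264 rad)).
It also fails if it takes over 67 s, if anything falls off the work surface, if the arm or the gripper's body presses on something with over 40 N, if the wrist force passes 120 N, or if a joint passes its speed limit or range.

### The arm

A 6-joint arm with a two-finger parallel gripper is mounted at the origin on the work surface. World frame = base frame: x ahead of the robot, y to its left, z up, the work surface at z = 0. Lengths are in m, angles in rad, forces in N, time in s.
With the tool pointing down it reaches from about 0.375 to 0.975 m from the base axis. Payload 3.8 kg.
Tool frame: the origin (TCP) lies midway between the tips of the shut fingers; the grasp point (between the pads) lies 19 mm behind it; z points along the fingers, y is the direction in which the jaws open and shut (so a half turn about z gives the same grasp; the last joint's range is limited). The gripper opens to 85 mm and grips with 20 to 120 N. Pads are 22 mm wide; open, the fingers measure 114 mm over their backs; the gripper's body (76 mm by 85 mm) begins 54 mm behind the grasp point. The pads swing forward as they close: fully open they stand 13 mm farther back than shut.
Start: joints at [1.24, 0.264, 1.604, -0, 1.274, -0.037], TCP at [0.195, 0.646, 0.231] pointing down, gripper open.
Joint ranges: [-2.63, 2.63], [-0.94, 2.18], [0.31, 2.57], [-1.31, 4.45], [0, 2.66], [-2.55, 2.55]. Speed limits (rad/s): [2.57, 2.57, 3.14, 3.14, 3.14, 3.14].

### API

Orientations are given as a rotation vector (axis times angle).
In Python, from workcell import bot gives the robot as it stands.
- The arm moves only by the shell command python3 -m inch 'ROWS' [FORCE]. ROWS is JSON, a list of rows, each an object of numbers: "dx", "dy", "dz": the shift along the tool's x, y, z in m; "ax", "ay", "az": the turn, a rotation vector about the tool's x, y, z in degrees; "fingers": the opening, from -1 (shut) to 1 (fully open). A call has 1 to 20 rows; each row is the pose to reach, as a shift and turn from the pose measured when the call began, along the tool's axes at that moment; what a row does not reach only later rows make up. A row lasts 1/8 s, in which the tool goes at most 62.5 mm and 10.7 degrees, less where a joint would pass 70% of its speed; a pose out of reach is approached as far as the arm can. A call with a gripper value outside its range is refused whole. The fingers move at their own pace and stop on an object; FORCE is the grip in N (left out, the last holds). Time passes only in rows, so rows that repeat a pose let the fingers close. It gives the time, the measured TCP pose, the force and the opening at its end, in the units of the state.
- bot.read_state(): the state, without advancing time (a new reading comes with each control period).
- bot.read_camera(name): name is "scene" or "top"; returns (picture, depth): 420x560x3 uint8, blue, green, red; 420x560 float32, m along the optical axis (not along the pixel's ray), 0 where there is no reading.
- bot.get_calibration(name): a dict with "intrinsics" (3x3 intrinsics, pixels), "distortion" ([k1, k2, p1, p2, k3] as OpenCV has them; the pictures are not rectified), "view" (4x4, takes a point from world to camera coordinates). Camera axes: x right, y down, z forward; pixel columns grow to the right and rows downward; lengths in m; the calibration is good to about 2 mm. A picture is of the moment at which its call begins. get_calibration takes no time and is no camera call.
- bot.finish_job(): hands the job in, once; it reports no verdict.
Trained networks look in the newest picture that a camera, given by its name, has taken for a name from the list of things; names that differ only in an ending like _2 or _b are one class to them, and where a whole thing is asked for, a point or a joint stands for the part that bears it (a point fixed in the world has none). Each returns a list of dicts, best first, with "p" (0 to 1); they miss things now and then, are a little off and sometimes report something else, mostly with a low value. They report only what shows in the picture. A call takes as long as a camera call. They do not tell look-alikes from the thing itself.
- bot.masks_of(camera, thing): "region" (420x560 bool, what is visible of it) and "box" ([left, top, right, bottom] in pixels, round what is visible of it).
The state is a dict: "time": time; "q": joint angles; "joint_vel": joint speeds; "joint_torque": joint torques, N m; "tool_pos": TCP position; "tcp_rot": TCP orientation; "wrist_force": force on the tool from outside, world axes, zero at the start; "torque": the same for the moment, N m; "width": opening from 0.0 (shut) to 1.0 (fully open).
Only numpy, scipy, OpenCV 4.12 (cv2) and the standard library are available. Lean on these libraries where they do the work, as an engineer would, in place of code of your own. Each camera call takes 0.05 s, during which the arm holds its last target. There are 200 camera calls.

## Working session

There is one attempt and no reset: what is moved stays moved. The work goes in short steps, Python scripts to look and compute and a shell command to move; the robot and the scene stay as the last step left them, time stands still between calls to the robot, and variables do not carry over. Pictures are saved under pics/ and viewed, about 8 in all and at most 12, crops included, and the job is handed in when it is done.

```bash
mkdir -p pics; ls; cat > h.py <<'E'
import numpy as np, cv2
from workcell import bot
def rays(cam,uv):
    c=bot.get_calibration(cam);K=np.array(c["intrinsics"],float);D=np.array(c["distortion"],float);V=np.array(c["view"],float)
    n=cv2.undistortPoints(np.array(uv,float).reshape(-1,1,2),K,D).reshape(-1,2)
    R=V[:3,:3];t=V[:3,3]
    d=np.c_[n,np.ones(len(n))]@R; o=-R.T@t
    return o,d
def at_z(cam,uv,z):
    o,d=rays(cam,uv); return o+d*((z-o[2])/d[:,2])[:,None]
def at_depth(cam,uv,dep):
    o,d=rays(cam,uv); return o+d*np.array(dep)[:,None]
def proj(cam,P):
    c=bot.get_calibration(cam);V=np.array(c["view"],float)
    return cv2.projectPoints(np.array(P,float).reshape(-1,1,3),cv2.Rodrigues(V[:3,:3])[0],V[:3,3],np.array(c["intrinsics"],float),np.array(c["distortion"],float))[0].reshape(-1,2)
E
python3 - <<'E'
from h import *
s=bot.read_state();print({k:np.round(v,3).tolist() for k,v in s.items()})
for cam in ("top","scene"):
    im,d=bot.read_camera(cam); cv2.imwrite(f"pics/{cam}0.png",im)
    c=bot.get_calibration(cam);V=np.array(c["view"]);print(cam,np.round(-V[:3,:3].T@V[:3,3],3))
    for t in ("lock_center","cradle","dial","shackle","spool","tin","heel"):
        for m in bot.masks_of(cam,t)[:4]:
            r=m["region"]&(d>0);v,u=np.nonzero(r)
            if len(u)==0: continue
            P=at_depth(cam,np.c_[u,v],d[v,u]);print(cam,t,round(m["p"],2),m["box"],np.round(np.median(P,0),3),np.round(P.max(0)-P.min(0),3),"zmax",np.round(np.percentile(P[:,2],95),3))
E
```

```text
pics
{'time': 0.0, 'q': [1.24, 0.265, 1.605, 0.0, 1.274, -0.037], 'joint_vel': [-0.001, -0.001, 0.001, -0.001, 0.001, 0.0], 'joint_torque': [0.001, -51.51, -36.733, -0.0, 0.013, 0.0], 'tool_pos': [0.195, 0.645, 0.23], 'tcp_rot': [-0.46, -3.107, 0.003], 'wrist_force': [0.272, -0.695, 0.132], 'torque': [0.007, -0.035, -0.049], 'width': 1.002}
top [0.427 0.059 1.167]
top lock_center 0.91 [334.1, 229.1, 353.4, 259.0] [ 0.476 -0.069  0.02 ] [0.076 0.049 0.043] zmax 0.035
top lock_center 0.9 [284.9, 276.1, 331.0, 316.3] [0.375 0.004 0.03 ] [0.093 0.112 0.063] zmax 0.053
top lock_center 0.9 [209.0, 240.4, 232.3, 272.1] [0.456 0.212 0.02 ] [0.071 0.051 0.05 ] zmax 0.034
top lock_center 0.76 [265.7, 196.2, 303.4, 250.5] [0.546 0.062 0.05 ] [0.117 0.088 0.079] zmax 0.072
top cradle 0.71 [266.2, 195.6, 310.2, 239.6] [0.557 0.043 0.026] [0.101 0.103 0.06 ] zmax 0.044
top dial 0.77 [158.2, 223.0, 181.4, 238.7] [0.529 0.325 0.037] [0.041 0.043 0.03 ] zmax 0.055
top dial 0.67 [278.2, 206.0, 296.4, 222.6] [0.555 0.056 0.056] [0.043 0.043 0.028] zmax 0.075
top dial 0.67 [307.9, 285.5, 327.1, 302.1] [
[... 1926 characters left out ...]
8] zmax 0.039
scene shackle 0.52 [329.0, 201.7, 346.3, 208.9] [0.501 0.199 0.014] [0.037 0.041 0.018] zmax 0.016
scene shackle 0.52 [389.4, 177.1, 414.9, 188.8] [0.482 0.381 0.02 ] [0.061 0.06  0.024] zmax 0.023
scene shackle 0.48 [237.8, 175.6, 262.1, 195.7] [0.345 0.057 0.019] [0.09  0.053 0.023] zmax 0.022
scene shackle 0.46 [273.8, 200.6, 300.7, 213.8] [0.492 0.087 0.04 ] [0.067 0.061 0.043] zmax 0.042
scene spool 0.67 [310.4, 257.6, 339.7, 305.5] [0.731 0.05  0.046] [0.122 0.085 0.071] zmax 0.068
scene tin 0.81 [198.1, 262.2, 242.3, 303.3] [ 0.659 -0.105  0.032] [0.105 0.08  0.037] zmax 0.035
scene heel 0.78 [342.1, 222.4, 385.9, 255.9] [0.633 0.188 0.022] [0.079 0.07  0.029] zmax 0.025
```

```bash
python3 - <<'E'
from h import *
im=cv2.imread("pics/top0.png");cv2.imwrite("pics/full.png",cv2.resize(im[110:330,120:400],None,fx=2.8,fy=2.8,interpolation=cv2.INTER_CUBIC)[:600,:800])
cv2.imwrite("pics/crop.png",cv2.resize(im[185:255,255:325],None,fx=8.5,fy=8.5,interpolation=cv2.INTER_CUBIC))
E
```

```text
(no output)
```

View pics/full.png

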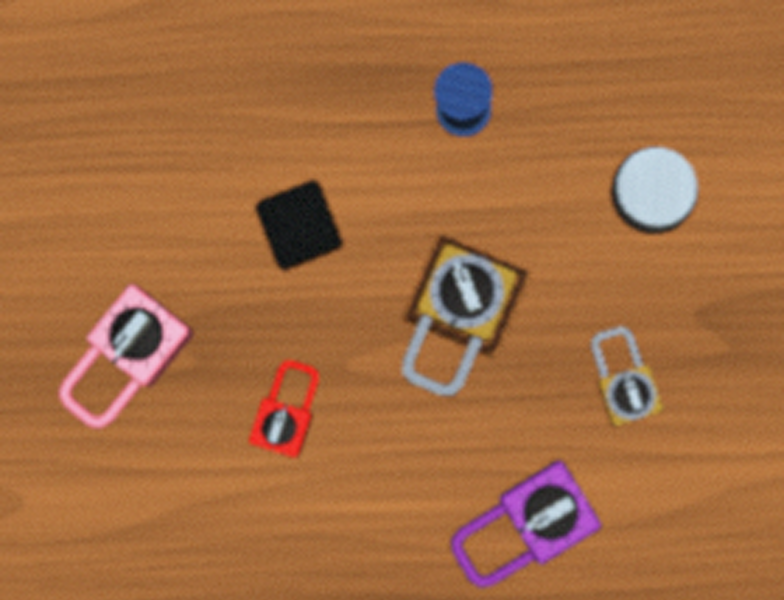

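View pics/crop.png

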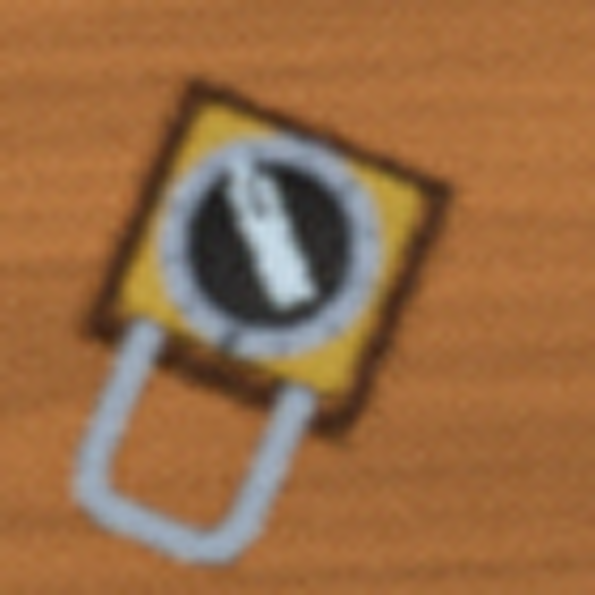

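```bash
cat > fit.py <<'E'
from h import *
from scipy.optimize import minimize
def fitbar(cam,im,c0,zt=0.075):
    # brightness in orthorectified plane z=zt; match bar template over angle and centre
    g=cv2.cvtColor(im,cv2.COLOR_BGR2GRAY).astype(np.float32)
    xs,ys=np.meshgrid(np.arange(-26,27),np.arange(-26,27))
    res=[]
    for dx in range(-8,9,2):
     for dy in range(-8,9,2):
      c=np.array([c0[0]+dx/1e3,c0[1]+dy/1e3])
      P=np.c_[c[0]+xs.ravel()/1e3,c[1]+ys.ravel()/1e3,np.full(xs.size,zt)]
      p=proj(cam,P).astype(np.float32);v=cv2.remap(g,p[:,0].reshape(1,-1),p[:,1].reshape(1,-1),cv2.INTER_LINEAR)[0]
      r=np.hypot(xs,ys).ravel()<=20;X=xs.ravel();Y=ys.ravel()
      for a in range(0,360,5):
        ca,sa=np.cos(np.radians(a)),np.sin(np.radians(a));u=X*ca+Y*sa;w=-X*sa+Y*ca
        b=((np.abs(w)<=5)&(u>=-18)&(u<=16))|((u>16)&(u<23)&(np.abs(w)<2.5))
        m=r|b
        res.append((np.corrcoef(b[m],v[m])[0,1],a,c[0],c[1]))
    res.sort(reverse=True);return res
E
python3 - <<'E'
from fit import *
C0=(0.555,0.056)
for cam in("top","scene"):
    im=cv2.imread(f"pics/{cam}0.png")
    for r in fitbar(cam,im,C0)[:6]:print(cam,np.round(r,3))
print(np.round(at_z("top",[[255+x/8.5,185+y/8.5] for x,y in ((193,85),(447,190),(335,430),(92,335))],.028),4))
L=at_z("top",[[255+x/8.5,185+y/8.5] for x,y in ((150,340),(88,480),(305,405),(237,530),(120,510),(215,550))],.0395);print(np.round(L,4))
for a,b in((0,1),(2,3)):d=L[b]-L[a];print(np.degrees(np.arctan2(d[1],d[0])))
print(np.round(at_z("top",[[255+232/8.5,185+340/8.5]],.05),4))
im=cv2.imread("pics/scene0.png");cv2.imwrite("pics/sc.png",cv2.resize(im[190:260,255:325],None,fx=8.5,fy=8.5,interpolation=cv2.INTER_CUBIC))
E
```

```text
top [ 0.877 20.     0.557  0.058]
top [ 0.862 20.     0.555  0.058]
top [ 0.857 20.     0.555  0.056]
top [ 0.854 25.     0.557  0.058]
top [ 0.851 15.     0.557  0.058]
top [ 0.841 20.     0.553  0.056]
scene [6.65e-01 2.00e+02 5.55e-01 5.60e-02]
scene [6.63e-01 2.00e+02 5.57e-01 5.80e-02]
scene [6.61e-01 2.00e+02 5.59e-01 5.80e-02]
scene [6.58e-01 2.00e+02 5.57e-01 5.60e-02]
scene [6.47e-01 2.05e+02 5.57e-01 5.80e-02]
scene [6.46e-01 1.95e+02 5.57e-01 5.60e-02]
[[0.6027 0.0758 0.028 ]
 [0.5721 0.0082 0.028 ]
 [0.5083 0.0404 0.028 ]
 [0.5357 0.1047 0.028 ]]
[[0.5328 0.0889 0.0395]
 [0.4961 0.1062 0.0395]
 [0.5144 0.0483 0.0395]
 [0.4818 0.0672 0.0395]
 [0.488  0.098  0.0395]
 [0.4767 0.0732 0.0395]]
154.70992893481034
149.83121375147024
[[0.5312 0.0671 0.05  ]]
```

View pics/sc.png

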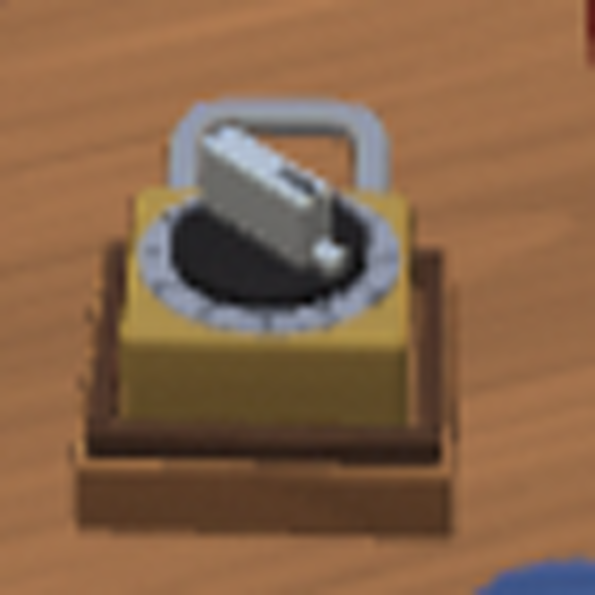

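```bash
cat > fit2.py <<'E'
from h import *
def hull(cam,pts,S=8,o=(0,0)):
    p=(proj(cam,pts)-o+0.5)*S-0.5; return cv2.convexHull(np.round(p).astype(np.int32))
def fit(cam,im,c0,rng,S=6,box=60,rad=8,st=2):
    q=proj(cam,[[*c0,.06]])[0];o=np.floor(q-box/2)
    g=im[int(o[1]):int(o[1])+box,int(o[0]):int(o[0])+box]
    g=cv2.resize(cv2.cvtColor(g,cv2.COLOR_BGR2GRAY),None,fx=S,fy=S,interpolation=cv2.INTER_CUBIC).astype(float)
    out=[];th=np.linspace(0,2*np.pi,40)
    for dx in np.arange(-rad,rad+1,st):
     for dy in np.arange(-rad,rad+1,st):
      c=np.array(c0)+np.array([dx,dy])/1e3
      disc=np.zeros(g.shape,np.uint8)
      cv2.fillConvexPoly(disc,hull(cam,np.c_[c[0]+.0225*np.cos(th),c[1]+.0225*np.sin(th),0*th+.057],S,o),1)
      for a in rng:
        ca,sa=np.cos(np.radians(a)),np.sin(np.radians(a));R=np.array([[ca,-sa],[sa,ca]])
        def bx(x0,x1,w,z0,z1):
            return np.array([[*(c+R@np.array([x,y])),z] for x in(x0,x1) for y in(-w,w) for z in(z0,z1)])
        b=np.zeros_like(disc)
        cv2.fillConvexPoly(b,hull(cam,bx(-.018,.016,.005,.057,.075),S,o),1)
        n=np.zeros_like(disc);cv2.fillConvexPoly(n,hull(cam,bx(.016,.023,.002,.057,.065),S,o),1)
        b|=n
        m=(disc|b)>0
        out.append((np.corrcoef(b[m],g[m])[0,1],a,*c))
    out.sort(reverse=True);return out
E
python3 - <<'E'
from fit2 import *
for cam in("top","scene"):
    im=cv2.imread(f"pics/{cam}0.png")
    o=fit(cam,im,(.556,.057),range(-10,60,2),rad=6)
    for r in o[:5]:print(cam,np.round(r,3))
    for a in range(-10,60,6):print(a,round(max(r[0] for r in o if r[1]==a),3),end=' ')
    print()
E
```

```text
Traceback (most recent call last):
  File "fit2.py", line 19, in fit
    cv2.fillConvexPoly(b,hull(cam,bx(-.018,.016,.005,.057,.075),S,o),1)
                         ~~~~^^^^^^^^^^^^^^^^^^^^^^^^^^^^^^^^^^^^^^^
  File "fit2.py", line 3, in hull
    p=(proj(cam,pts)-o+0.5)*S-0.5; return cv2.convexHull(np.round(p).astype(np.int32))
       ~~~~^^^^^^^^^
  File "h.py", line 14, in proj
    c=bot.get_calibration(cam);V=np.array(c["view"],float)
ValueError: time passes only in moves, steps and waits
```

```bash
python3 - <<'E'
s=open('h.py').read()
s=s.replace("def rays","_c={}\ndef cal(n):\n    if n not in _c:_c[n]=bot.get_calibration(n)\n    return _c[n]\ndef rays",1).replace("c=bot.get_calibration(cam)","c=cal(cam)")
open('h.py','w').write(s)
E
python3 - <<'E'
from fit2 import *
for cam in("top","scene"):
    im=cv2.imread(f"pics/{cam}0.png")
    o=fit(cam,im,(.556,.057),range(-10,60,2),rad=6)
    for r in o[:5]:print(cam,np.round(r,3))
    for a in range(-10,60,6):print(a,round(max(r[0] for r in o if r[1]==a),3),end=' ')
    print()
E
```

```text
top [ 0.856 20.     0.556  0.057]
top [ 0.852 22.     0.556  0.057]
top [ 0.852 18.     0.556  0.057]
top [ 0.842 22.     0.558  0.057]
top [ 0.84  20.     0.558  0.057]
-10 0.422 -4 0.525 2 0.62 8 0.72 14 0.811 20 0.856 26 0.82 32 0.732 38 0.628 44 0.53 50 0.437 56 0.349 
scene [ 0.738 20.     0.558  0.057]
scene [ 0.736 18.     0.558  0.057]
scene [ 0.736 16.     0.556  0.059]
scene [ 0.736 22.     0.558  0.057]
scene [ 0.735 14.     0.556  0.059]
-10 0.532 -4 0.573 2 0.629 8 0.696 14 0.735 20 0.738 26 0.719 32 0.681 38 0.651 44 0.645 50 0.636 56 0.627
```

The brass-coloured locks are the one in the cradle at top pixel (287,213) and a smaller one at (344,250). The pink, red and purple ones are excluded, so the meant lock is the larger one in the cradle, and the crop confirms it. Its shackle points at about 155° in world yaw. The pointer nose, at crop (240,160), points at about 20°, so the dial needs about +135°. The dial axis is at (0.556, 0.057).

```bash
python3 -m inch '[{"dx":-0.515,"dy":-0.458,"dz":0.08,"az":143,"fingers":0.0},{"dx":-0.515,"dy":-0.458,"dz":0.08,"az":143,"fingers":0.0},{"dx":-0.515,"dy":-0.458,"dz":0.08,"az":143,"fingers":0.0},{"dx":-0.515,"dy":-0.458,"dz":0.08,"az":143,"fingers":0.0},{"dx":-0.515,"dy":-0.458,"dz":0.08,"az":143,"fingers":0.0},{"dx":-0.515,"dy":-0.458,"dz":0.08,"az":143,"fingers":0.0},{"dx":-0.515,"dy":-0.458,"dz":0.08,"az":143,"fingers":0.0},{"dx":-0.515,"dy":-0.458,"dz":0.08,"az":143,"fingers":0.0},{"dx":-0.515,"dy":-0.458,"dz":0.08,"az":143,"fingers":0.0},{"dx":-0.515,"dy":-0.458,"dz":0.08,"az":143,"fingers":0.0},{"dx":-0.515,"dy":-0.458,"dz":0.08,"az":143,"fingers":0.0},{"dx":-0.515,"dy":-0.458,"dz":0.08,"az":143,"fingers":0.0},{"dx":-0.515,"dy":-0.458,"dz":0.08,"az":143,"fingers":0.0},{"dx":-0.515,"dy":-0.458,"dz":0.08,"az":143,"fingers":0.0},{"dx":-0.515,"dy":-0.458,"dz":0.08,"az":143,"fingers":0.0},{"dx":-0.515,"dy":-0.458,"dz":0.08,"az":143,"fingers":0.0},{"dx":-0.515,"dy":-0.458,"dz":0.08,"az":143,"fingers":0.0}]'
cat >> h.py <<'E'
from scipy.spatial.transform import Rotation as Ro
def st():
    s=bot.read_state();R=Ro.from_rotvec(s["tcp_rot"]).as_matrix()
    print("t",round(s["time"],2),"pos",np.round(s["tool_pos"],4),"yaw_y",round(np.degrees(np.arctan2(R[1,1],R[0,1])),1),"z",np.round(R[:,2],3),"w",round(s["width"],3),"F",np.round(s["wrist_force"],1),"T",np.round(s["torque"],2),"q",np.round(s["q"],2))
    return s,R
def to(R,s,target):print("d_tool",np.round(R.T@(np.array(target)-s["tool_pos"]),4))
E
python3 - <<'E'
from h import *
s,R=st();to(R,s,[.556,.057,.061])
E
```

```text
t 0.8 pos [0.1955 0.6461 0.2313] yaw_y 73.2 z [ 0.  0. -1.] w 1.004 F [-0.3 -0.3 -0.5] T [-0.    0.04  0.03] q [ 1.24  0.26  1.6   0.    1.27 -0.04]
d_tool [-0.5157 -0.4594  0.1703]invalid input at $[0]: expected keys dx, dy, dz, ax, ay, az, fingers
```

```bash
python3 -m inch '[{"dx":-0.515,"dy":-0.459,"dz":0.08,"ax":0,"ay":0,"az":143,"fingers":0},{"dx":-0.515,"dy":-0.459,"dz":0.08,"ax":0,"ay":0,"az":143,"fingers":0},{"dx":-0.515,"dy":-0.459,"dz":0.08,"ax":0,"ay":0,"az":143,"fingers":0},{"dx":-0.515,"dy":-0.459,"dz":0.08,"ax":0,"ay":0,"az":143,"fingers":0},{"dx":-0.515,"dy":-0.459,"dz":0.08,"ax":0,"ay":0,"az":143,"fingers":0},{"dx":-0.515,"dy":-0.459,"dz":0.08,"ax":0,"ay":0,"az":143,"fingers":0},{"dx":-0.515,"dy":-0.459,"dz":0.08,"ax":0,"ay":0,"az":143,"fingers":0},{"dx":-0.515,"dy":-0.459,"dz":0.08,"ax":0,"ay":0,"az":143,"fingers":0},{"dx":-0.515,"dy":-0.459,"dz":0.08,"ax":0,"ay":0,"az":143,"fingers":0},{"dx":-0.515,"dy":-0.459,"dz":0.08,"ax":0,"ay":0,"az":143,"fingers":0},{"dx":-0.515,"dy":-0.459,"dz":0.08,"ax":0,"ay":0,"az":143,"fingers":0},{"dx":-0.515,"dy":-0.459,"dz":0.08,"ax":0,"ay":0,"az":143,"fingers":0},{"dx":-0.515,"dy":-0.459,"dz":0.08,"ax":0,"ay":0,"az":143,"fingers":0},{"dx":-0.515,"dy":-0.459,"dz":0.08,"ax":0,"ay":0,"az":143,"fingers":0},{"dx":-0.515,"dy":-0.459,"dz":0.08,"ax":0,"ay":0,"az":143,"fingers":0},{"dx":-0.515,"dy":-0.459,"dz":0.08,"ax":0,"ay":0,"az":143,"fingers":0},{"dx":-0.515,"dy":-0.459,"dz":0.08,"ax":0,"ay":0,"az":143,"fingers":0}]'
python3 - <<'E'
from h import *
s,R=st();to(R,s,[.556,.057,.061])
E
```

```text
time: 2.92
tool_pos: [0.5555, 0.0577, 0.1514]
tcp_rot: [-3.093, -0.551, -0.0]
wrist_force: [-0.4, 0.1, -0.5]
width: 0.497
t 2.92 pos [0.5555 0.0577 0.1514] yaw_y -69.8 z [ 0.  0. -1.] w 0.497 F [-0.4  0.1 -0.5] T [0.03 0.01 0.01] q [0.06 0.11 1.94 0.   1.09 1.28]
d_tool [0.0002 0.0008 0.0904]
```

```bash
python3 -m inch '[{"dx":0,"dy":0,"dz":0.05,"ax":0,"ay":0,"az":0,"fingers":0},{"dx":0,"dy":0,"dz":0.075,"ax":0,"ay":0,"az":0,"fingers":0},{"dx":0,"dy":0,"dz":0.09,"ax":0,"ay":0,"az":0,"fingers":0},{"dx":0,"dy":0,"dz":0.09,"ax":0,"ay":0,"az":0,"fingers":0},{"dx":0,"dy":0,"dz":0.09,"ax":0,"ay":0,"az":0,"fingers":-0.6},{"dx":0,"dy":0,"dz":0.09,"ax":0,"ay":0,"az":0,"fingers":-1},{"dx":0,"dy":0,"dz":0.09,"ax":0,"ay":0,"az":0,"fingers":-1},{"dx":0,"dy":0,"dz":0.09,"ax":0,"ay":0,"az":0,"fingers":-1},{"dx":0,"dy":0,"dz":0.09,"ax":0,"ay":0,"az":0,"fingers":-1}]' 30
python3 - <<'E'
from h import *
s,R=st();to(R,s,[.556,.057,.061])
E
```

```text
time: 4.05
tool_pos: [0.5573, 0.0575, 0.0629]
tcp_rot: [3.092, 0.551, 0.006]
wrist_force: [2.2, -1.8, 5.5]
width: 0.106
t 4.05 pos [0.5573 0.0575 0.0629] yaw_y -69.8 z [ 0.004 -0.    -1.   ] w 0.106 F [ 2.2 -1.8  5.5] T [-0.35 -0.28  0.03] q [ 0.06  0.21  2.01 -0.    0.92  1.28]
d_tool [-0.0014  0.0001  0.0019]
```

```bash
python3 -m inch '[{"dx":0,"dy":0,"dz":-0.002,"ax":0,"ay":0,"az":-10,"fingers":-1},{"dx":0,"dy":0,"dz":-0.002,"ax":0,"ay":0,"az":-20,"fingers":-1},{"dx":0,"dy":0,"dz":-0.002,"ax":0,"ay":0,"az":-30,"fingers":-1},{"dx":0,"dy":0,"dz":-0.002,"ax":0,"ay":0,"az":-40,"fingers":-1},{"dx":0,"dy":0,"dz":-0.002,"ax":0,"ay":0,"az":-50,"fingers":-1},{"dx":0,"dy":0,"dz":-0.002,"ax":0,"ay":0,"az":-60,"fingers":-1},{"dx":0,"dy":0,"dz":-0.002,"ax":0,"ay":0,"az":-70,"fingers":-1},{"dx":0,"dy":0,"dz":-0.002,"ax":0,"ay":0,"az":-80,"fingers":-1},{"dx":0,"dy":0,"dz":-0.002,"ax":0,"ay":0,"az":-90,"fingers":-1},{"dx":0,"dy":0,"dz":-0.002,"ax":0,"ay":0,"az":-100,"fingers":-1},{"dx":0,"dy":0,"dz":-0.002,"ax":0,"ay":0,"az":-110,"fingers":-1},{"dx":0,"dy":0,"dz":-0.002,"ax":0,"ay":0,"az":-120,"fingers":-1},{"dx":0,"dy":0,"dz":-0.002,"ax":0,"ay":0,"az":-128,"fingers":-1},{"dx":0,"dy":0,"dz":-0.002,"ax":0,"ay":0,"az":-135,"fingers":-1},{"dx":0,"dy":0,"dz":-0.002,"ax":0,"ay":0,"az":-135,"fingers":-1},{"dx":0,"dy":0,"dz":-0.002,"ax":0,"ay":0,"az":-135,"fingers":-1}]' 40
python3 - <<'E'
from h import *
s,R=st()
E
```

```text
time: 6.05
tool_pos: [0.5587, 0.0576, 0.0644]
tcp_rot: [0.673, 3.062, 0.002]
wrist_force: [5.8, -0.7, -6.2]
width: 0.103
t 6.05 pos [0.5587 0.0576 0.0644] yaw_y 65.2 z [ 0.007 -0.    -1.   ] w 0.103 F [ 5.8 -0.7 -6.2] T [-0.26 -1.37 -0.02] q [ 0.06  0.21  2.   -0.    0.92 -1.08]
```

```bash
python3 -m inch '[{"dx":0,"dy":0,"dz":0,"ax":0,"ay":0,"az":0,"fingers":-0.2},{"dx":0,"dy":0,"dz":0,"ax":0,"ay":0,"az":0,"fingers":-0.2},{"dx":0,"dy":0,"dz":-0.04,"ax":0,"ay":0,"az":0,"fingers":-0.2},{"dx":0,"dy":-0.02,"dz":-0.09,"ax":0,"ay":0,"az":0,"fingers":-0.2},{"dx":0,"dy":-0.08,"dz":-0.12,"ax":0,"ay":0,"az":0,"fingers":-0.2},{"dx":0,"dy":-0.14,"dz":-0.12,"ax":0,"ay":0,"az":0,"fingers":-0.2},{"dx":0,"dy":-0.20,"dz":-0.12,"ax":0,"ay":0,"az":0,"fingers":-0.2},{"dx":0,"dy":-0.20,"dz":-0.12,"ax":0,"ay":0,"az":0,"fingers":-0.2},{"dx":0,"dy":-0.20,"dz":-0.12,"ax":0,"ay":0,"az":0,"fingers":-0.2}]'
python3 - <<'E'
from fit2 import *
s,R=st()
for cam in("top","scene"):
    im,d=bot.read_camera(cam);cv2.imwrite(f"pics/{cam}1.png",im)
    o=fit(cam,im,(.556,.057),range(110,210,3),rad=6)
    for r in o[:3]:print(cam,np.round(r,3))
    for a in range(110,210,12):print(a,round(max(r[0] for r in o if r[1]==a),3),end=' ')
    m=[x for x in bot.masks_of(cam,"shackle") if abs((x["box"][0]+x["box"][2])/2-proj(cam,[[.5,.085,.035]])[0][0])<15]
    for x in m[:2]:
        v,u=np.nonzero(x["region"]);P=at_z(cam,np.c_[u,v],.037);print(x["p"],x["box"],np.round(P.mean(0),4),cv2.minAreaRect((P[:,:2]*1e3).astype(np.float32)))
a=cv2.imread("pics/top1.png")[185:255,255:325];b=cv2.imread("pics/scene1.png")[185:255,255:325]
cv2.imwrite("pics/v1.png",cv2.resize(np.hstack([a,b]),None,fx=5.7,fy=5.7,interpolation=cv2.INTER_CUBIC))
E
```

```text
time: 7.18
tool_pos: [0.4737, -0.1238, 0.1837]
tcp_rot: [0.675, 3.061, 0.004]
wrist_force: [-0.4, 0.4, 0.3]
width: 0.401
t 7.17 pos [ 0.4737 -0.1238  0.1837] yaw_y 65.1 z [ 0.007  0.001 -1.   ] w 0.401 F [-0.4  0.4  0.3] T [-0.04 -0.01 -0.02] q [-0.31 -0.06  2.05  0.    1.15 -1.45]
top [8.32e-01 1.55e+02 5.56e-01 5.90e-02]
top [8.30e-01 1.55e+02 5.54e-01 5.90e-02]
top [8.26e-01 1.58e+02 5.56e-01 5.90e-02]
110 0.208 122 0.33 134 0.52 146 0.733 158 0.826 170 0.639 182 0.443 194 0.265 206 0.132 0.67 [274.9, 200.9, 299.3, 228.0] [0.5578 0.0572 0.037 ] ((558.384765625, 56.89613723754883), (43.10541915893555, 43.3654670715332), 88.36346435546875)
0.48 [263.4, 224.6, 290.3, 253.9] [0.5022 0.0849 0.037 ] ((503.482421875, 82.51768493652344), (55.85292053222656, 53.89448165893555), 63.11001968383789)
scene [8.01e-01 1.58e+02 5.60e-01 5.70e-02]
scene [7.95e-01 1.58e+02 5.58e-01 5.70e-02]
scene [7.92e-01 1.55e+02 5.60e-01 5.70e-02]
110 0.472 122 0.52 134 0.595 146 0.696 158 0.801 170 0.669 182 0.573 194 0.502 206 0.461 0.55 [275.2, 202.1, 298.8, 210.6] [0.4917 0.0893 0.037 ] ((494.03631591796875, 86.9758071899414), (46.67652130126953, 25.818641662597656), 67.39456176757812)
```

View pics/v1.png

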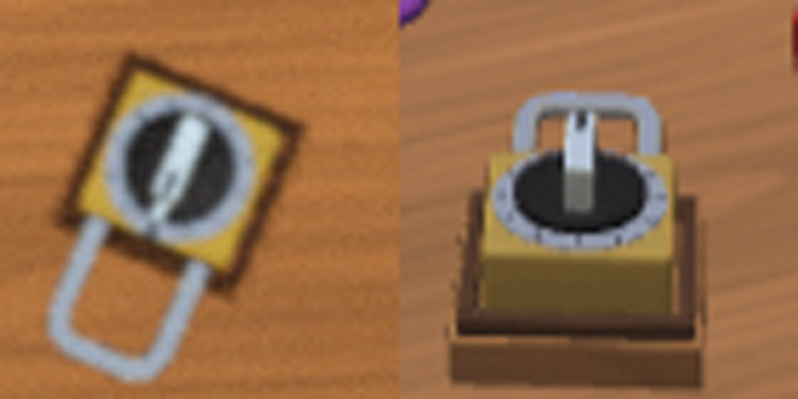

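The pointer now stands at the shackle in both views (top crop about (155,230), about 156°), in line with the body. The shackle bar's midpoint is near top crop (100,362).

```bash
python3 - <<'E'
from h import *
s,R=st()
p=[[255+x/5.7-.4,185+y/5.7-.4] for x,y in((62,342),(98,362),(135,375))]
B=at_z("top",p,.038);print(np.round(B,4),np.degrees(np.arctan2(*(B[2]-B[0])[[1,0]])))
q=[[255+(x-399)/5.7-.4,185+y/5.7-.4] for x,y in((530,105),(587,102),(645,105))]
C=at_z("scene",q,.0375);print(np.round(C,4),np.degrees(np.arctan2(*(C[2]-C[0])[[1,0]])))
for cam in("top","scene"):
  g=cv2.imread(f"pics/{cam}1.png").astype(int)
  # profile along lock axis through middle of U
  a=np.radians(156);t=np.arange(60,100,1.);P=np.c_[.557+t*np.cos(a)/1e3,.058+t*np.sin(a)/1e3,0*t+.037]
  uv=proj(cam,P).astype(np.float32);v=cv2.remap(cv2.imread(f"pics/{cam}1.png"),uv[:,0].reshape(1,-1),uv[:,1].reshape(1,-1),1)[0].astype(int)
  print(cam,list(zip(t.astype(int),(v[:,0]))))
to(R,s,[.484,.0905,.12])
E
```

```text
t 7.38 pos [ 0.4744 -0.1227  0.1836] yaw_y 65.3 z [ 0.007  0.    -1.   ] w 0.401 F [ 0.5  0.3 -0.1] T [-0.04 -0.    0.05] q [-0.31 -0.06  2.05  0.    1.15 -1.45]
[[0.4892 0.1062 0.038 ]
 [0.4809 0.0922 0.038 ]
 [0.4754 0.0777 0.038 ]] -115.85549456755432
[[0.4786 0.0715 0.0375]
 [0.4846 0.0911 0.0375]
 [0.4944 0.1095 0.0375]] 67.37914765218008
top [(np.int64(60), np.int64(63)), (np.int64(61), np.int64(62)), (np.int64(62), np.int64(61)), (np.int64(63), np.int64(60)), (np.int64(64), np.int64(58)), (np.int64(65), np.int64(57)), (np.int64(66), np.int64(56)), (np.int64(67), np.int64(56)), (np.int64(68), np.int64(57)), (np.int64(69), np.int64(58)), (np.int64(70), np.int64(59)), (np.int64(71), np.int64(59)), (np.int64(72), np.int64(61)), (np.int64(73), np.int64(64)), (np.int64(74), np.int64(71)), (np.int64(75), np.int64(80)), (np.int64(76), np.int64(96)), (np.int64(77), np.int64(124)), (np.int64(78), np.int64(152)), (np.int64(79), np.int64(168)), (np.int64(80), np.int64(181)), (np.int64(81), np.int64(186)), (np.int64(82), np.int64(180)), (np.int64(83), np.int64(172)), (np.int64(84), np.int6
[... 1020 characters left out ...]
(np.int64(78), np.int64(148)), (np.int64(79), np.int64(156)), (np.int64(80), np.int64(161)), (np.int64(81), np.int64(166)), (np.int64(82), np.int64(170)), (np.int64(83), np.int64(164)), (np.int64(84), np.int64(156)), (np.int64(85), np.int64(146)), (np.int64(86), np.int64(138)), (np.int64(87), np.int64(121)), (np.int64(88), np.int64(106)), (np.int64(89), np.int64(89)), (np.int64(90), np.int64(78)), (np.int64(91), np.int64(78)), (np.int64(92), np.int64(79)), (np.int64(93), np.int64(79)), (np.int64(94), np.int64(79)), (np.int64(95), np.int64(78)), (np.int64(96), np.int64(77)), (np.int64(97), np.int64(76)), (np.int64(98), np.int64(76)), (np.int64(99), np.int64(75))]
d_tool [0.0806 0.1976 0.0638]
```

```bash
python3 -m inch '[{"dx":0.02,"dy":0.05,"dz":0,"ax":0,"ay":0,"az":10,"fingers":-0.3},{"dx":0.04,"dy":0.1,"dz":0,"ax":0,"ay":0,"az":20,"fingers":-0.3},{"dx":0.06,"dy":0.15,"dz":0,"ax":0,"ay":0,"az":30,"fingers":-0.3},{"dx":0.082,"dy":0.1975,"dz":0.02,"ax":0,"ay":0,"az":40,"fingers":-0.3},{"dx":0.082,"dy":0.1975,"dz":0.064,"ax":0,"ay":0,"az":50,"fingers":-0.3},{"dx":0.082,"dy":0.1975,"dz":0.064,"ax":0,"ay":0,"az":60,"fingers":-0.3},{"dx":0.082,"dy":0.1975,"dz":0.064,"ax":0,"ay":0,"az":70,"fingers":-0.3},{"dx":0.082,"dy":0.1975,"dz":0.064,"ax":0,"ay":0,"az":80,"fingers":-0.3},{"dx":0.082,"dy":0.1975,"dz":0.064,"ax":0,"ay":0,"az":89.3,"fingers":-0.3},{"dx":0.082,"dy":0.1975,"dz":0.064,"ax":0,"ay":0,"az":89.3,"fingers":-0.3},{"dx":0.082,"dy":0.1975,"dz":0.064,"ax":0,"ay":0,"az":89.3,"fingers":-0.3}]'
python3 - <<'E'
from h import *
s,R=st();to(R,s,[.4825,.0911,.017])
E
```

```text
time: 8.75
tool_pos: [0.4827, 0.0917, 0.1197]
tcp_rot: [2.628, 1.715, 0.009]
wrist_force: [-1.0, -0.3, -0.2]
width: 0.35
t 8.75 pos [0.4827 0.0917 0.1197] yaw_y -23.7 z [ 0.007  0.    -1.   ] w 0.35 F [-1.  -0.3 -0.2] T [ 0.   -0.03  0.01] q [ 0.14  0.01  2.11 -0.    1.02  0.55]
d_tool [-0.0009 -0.0005  0.1027]
```

```bash
python3 -m inch '[{"dx":-0.001,"dy":0,"dz":0.04,"ax":0,"ay":0,"az":0,"fingers":-0.3},{"dx":-0.001,"dy":0,"dz":0.065,"ax":0,"ay":0,"az":0,"fingers":-0.3},{"dx":-0.001,"dy":0,"dz":0.085,"ax":0,"ay":0,"az":0,"fingers":-0.3},{"dx":-0.001,"dy":0,"dz":0.1,"ax":0,"ay":0,"az":0,"fingers":-0.3},{"dx":-0.001,"dy":0,"dz":0.102,"ax":0,"ay":0,"az":0,"fingers":-0.3},{"dx":-0.001,"dy":0,"dz":0.102,"ax":0,"ay":0,"az":0,"fingers":-0.3}]' 
python3 - <<'E'
from h import *
s,R=st()
for cam in("top","scene"):
    im,d=bot.read_camera(cam);cv2.imwrite(f"pics/{cam}2.png",im)
a=cv2.imread("pics/top2.png")[165:265,235:335];b=cv2.imread("pics/scene2.png")[165:265,235:335]
cv2.imwrite("pics/v2.png",cv2.resize(np.hstack([a,b]),None,fx=4,fy=4,interpolation=cv2.INTER_CUBIC))
E
```

```text
time: 9.5
tool_pos: [0.4834, 0.091, 0.0181]
tcp_rot: [2.627, 1.716, 0.01]
wrist_force: [-0.7, -0.6, 0.8]
width: 0.353
t 9.5 pos [0.4834 0.091  0.0181] yaw_y -23.7 z [ 0.007  0.001 -1.   ] w 0.353 F [-0.7 -0.6  0.8] T [0.01 0.02 0.04] q [ 0.14  0.16  2.18 -0.    0.8   0.55]
```

View pics/v2.png

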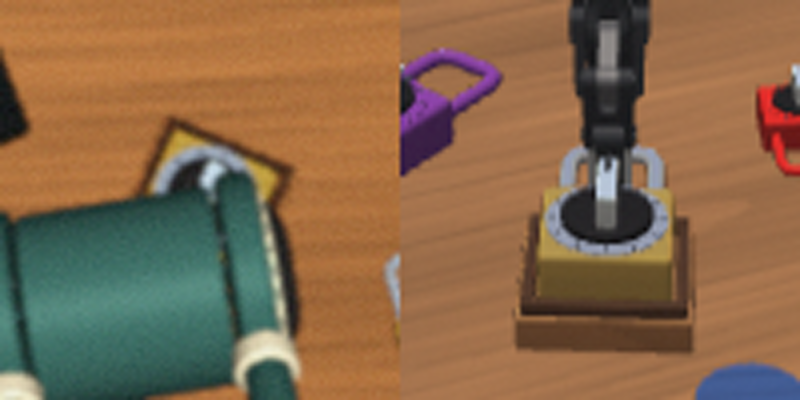

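The near finger stands inside the U, at scene crop (605,150), and no contact force shows. Next I grip and pull out.

```bash
python3 -m inch '[{"dx":0,"dy":0,"dz":0,"ax":0,"ay":0,"az":0,"fingers":-0.7},{"dx":0,"dy":0,"dz":0,"ax":0,"ay":0,"az":0,"fingers":-1},{"dx":0,"dy":0,"dz":0,"ax":0,"ay":0,"az":0,"fingers":-1},{"dx":0,"dy":0,"dz":0,"ax":0,"ay":0,"az":0,"fingers":-1},{"dx":0,"dy":0,"dz":0,"ax":0,"ay":0,"az":0,"fingers":-1}]' 60; python3 - <<'E'
from h import *
st()
E
```

```text
time: 10.22
tool_pos: [0.4845, 0.091, 0.0189]
tcp_rot: [2.627, 1.715, 0.013]
wrist_force: [1.6, -1.7, 1.7]
width: 0.08
t 10.22 pos [0.4845 0.091  0.0189] yaw_y -23.7 z [ 0.01   0.001 -1.   ] w 0.08 F [ 1.6 -1.7  1.7] T [-0.34 -0.34 -0.11] q [ 0.14  0.16  2.17 -0.    0.8   0.55]
```

```bash
python3 -m inch '[{"dx":0,"dy":-0.003,"dz":0,"ax":0,"ay":0,"az":0,"fingers":-1},{"dx":0,"dy":-0.006,"dz":0,"ax":0,"ay":0,"az":0,"fingers":-1},{"dx":0,"dy":-0.009,"dz":0,"ax":0,"ay":0,"az":0,"fingers":-1},{"dx":0,"dy":-0.012,"dz":0,"ax":0,"ay":0,"az":0,"fingers":-1},{"dx":0,"dy":-0.014,"dz":0,"ax":0,"ay":0,"az":0,"fingers":-1},{"dx":0,"dy":-0.016,"dz":0,"ax":0,"ay":0,"az":0,"fingers":-1},{"dx":0,"dy":-0.018,"dz":0,"ax":0,"ay":0,"az":0,"fingers":-1},{"dx":0,"dy":-0.018,"dz":0,"ax":0,"ay":0,"az":0,"fingers":-1},{"dx":0,"dy":-0.018,"dz":0,"ax":0,"ay":0,"az":0,"fingers":-1}]'; python3 - <<'E'
from h import *
st()
E
```

```text
time: 11.35
tool_pos: [0.4705, 0.0978, 0.0196]
tcp_rot: [2.624, 1.714, 0.019]
wrist_force: [8.3, -4.4, -0.1]
width: 0.079
t 11.35 pos [0.4705 0.0978 0.0196] yaw_y -23.7 z [ 0.015  0.    -1.   ] w 0.079 F [ 8.3 -4.4 -0.1] T [-0.68 -1.06 -0.15] q [ 0.15  0.13  2.2  -0.    0.79  0.57]
```

```bash
python3 -m inch '[{"dx":0,"dy":-0.004,"dz":0,"ax":0,"ay":0,"az":0,"fingers":-1},{"dx":0,"dy":-0.006,"dz":0,"ax":0,"ay":0,"az":0,"fingers":-1},{"dx":0,"dy":-0.006,"dz":0,"ax":0,"ay":0,"az":0,"fingers":-1},{"dx":0,"dy":-0.006,"dz":0,"ax":0,"ay":0,"az":0,"fingers":-1}]' 90; python3 - <<'E'
from h import *
st()
for cam in("top","scene"):
    im,d=bot.read_camera(cam);cv2.imwrite(f"pics/{cam}3.png",im)
a=cv2.imread("pics/top3.png")[165:265,235:335];b=cv2.imread("pics/scene3.png")[165:265,235:335]
cv2.imwrite("pics/v3.png",cv2.resize(np.hstack([a,b]),None,fx=4,fy=4,interpolation=cv2.INTER_CUBIC))
E
```

```text
time: 11.85
tool_pos: [0.4707, 0.0981, 0.0207]
tcp_rot: [2.615, 1.711, 0.031]
wrist_force: [15.4, -13.6, -8.3]
width: 0.067
t 11.85 pos [0.4707 0.0981 0.0207] yaw_y -23.6 z [ 0.026 -0.003 -1.   ] w 0.067 F [ 15.4 -13.6  -8.3] T [-2.1  -2.5  -0.33] q [ 0.16  0.12  2.21 -0.01  0.78  0.58]
```

View pics/v3.png

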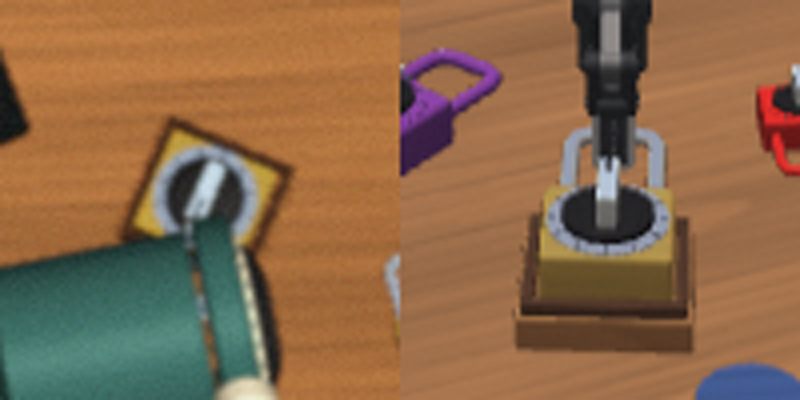

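```bash
python3 -m inch '[{"dx":0,"dy":0,"dz":0,"ax":0,"ay":0,"az":0,"fingers":-1},{"dx":0,"dy":0,"dz":0,"ax":0,"ay":0,"az":0,"fingers":-1},{"dx":0,"dy":0,"dz":-0.005,"ax":0,"ay":0,"az":0,"fingers":-1},{"dx":0,"dy":0,"dz":-0.01,"ax":0,"ay":0,"az":0,"fingers":-1},{"dx":0,"dy":0,"dz":-0.015,"ax":0,"ay":0,"az":0,"fingers":-1},{"dx":0,"dy":0,"dz":-0.02,"ax":0,"ay":0,"az":0,"fingers":-1},{"dx":0,"dy":0,"dz":-0.026,"ax":0,"ay":0,"az":0,"fingers":-1},{"dx":0,"dy":0,"dz":-0.032,"ax":0,"ay":0,"az":0,"fingers":-1},{"dx":0,"dy":0,"dz":-0.038,"ax":0,"ay":0,"az":0,"fingers":-1},{"dx":0,"dy":0,"dz":-0.045,"ax":0,"ay":0,"az":0,"fingers":-1}]' 120; python3 - <<'E'
from h import *
st()
im,d=bot.read_camera("scene");cv2.imwrite("pics/s4.png",cv2.resize(im[125:265,205:365],None,fx=4,fy=4,interpolation=cv2.INTER_CUBIC))
E
```

```text
time: 13.2
tool_pos: [0.4693, 0.0983, 0.066]
tcp_rot: [2.615, 1.711, 0.031]
wrist_force: [-1.0, 0.6, -3.9]
width: 0.059
t 13.2 pos [0.4693 0.0983 0.066 ] yaw_y -23.6 z [ 0.025 -0.003 -1.   ] w 0.059 F [-1.   0.6 -3.9] T [ 0.17  0.35 -0.01] q [ 0.16  0.05  2.19 -0.01  0.88  0.58]
```

View pics/s4.png

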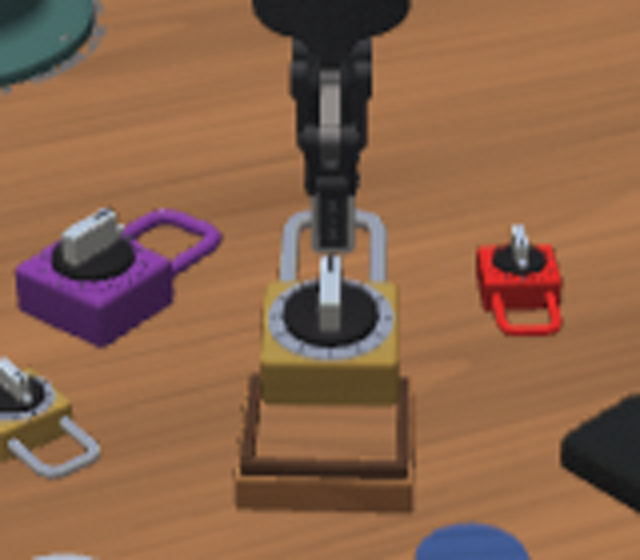

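The lock has cleared the cradle and is held by the bar, pointer still at the shackle. I lift higher.

```bash
python3 -m inch '[{"dx":0,"dy":0,"dz":-0.01,"ax":0,"ay":0,"az":0,"fingers":-1},{"dx":0,"dy":0,"dz":-0.025,"ax":0,"ay":0,"az":0,"fingers":-1},{"dx":0,"dy":0,"dz":-0.045,"ax":0,"ay":0,"az":0,"fingers":-1},{"dx":0,"dy":0,"dz":-0.065,"ax":0,"ay":0,"az":0,"fingers":-1},{"dx":0,"dy":0,"dz":-0.085,"ax":0,"ay":0,"az":0,"fingers":-1},{"dx":0,"dy":0,"dz":-0.105,"ax":0,"ay":0,"az":0,"fingers":-1},{"dx":0,"dy":0,"dz":-0.125,"ax":0,"ay":0,"az":0,"fingers":-1},{"dx":0,"dy":0,"dz":-0.145,"ax":0,"ay":0,"az":0,"fingers":-1},{"dx":0,"dy":0,"dz":-0.165,"ax":0,"ay":0,"az":0,"fingers":-1},{"dx":0,"dy":0,"dz":-0.185,"ax":0,"ay":0,"az":0,"fingers":-1},{"dx":0,"dy":0,"dz":-0.2,"ax":0,"ay":0,"az":0,"fingers":-1},{"dx":0,"dy":0,"dz":-0.21,"ax":0,"ay":0,"az":0,"fingers":-1},{"dx":0,"dy":0,"dz":-0.215,"ax":0,"ay":0,"az":0,"fingers":-1},{"dx":0,"dy":0,"dz":-0.215,"ax":0,"ay":0,"az":0,"fingers":-1},{"dx":0,"dy":0,"dz":-0.215,"ax":0,"ay":0,"az":0,"fingers":-1},{"dx":0,"dy":0,"dz":-0.215,"ax":0,"ay":0,"az":0,"fingers":-1},{"dx":0,"dy":0,"dz":-0.215,"ax":0,"ay":0,"az":0,"fingers":-1},{"dx":0,"dy":0,"dz":-0.215,"ax":0,"ay":0,"az":0,"fingers":-1},{"dx":0,"dy":0,"dz":-0.215,"ax":0,"ay":0,"az":0,"fingers":-1},{"dx":0,"dy":0,"dz":-0.215,"ax":0,"ay":0,"az":0,"fingers":-1}]' 120; python3 - <<'E'
from h import *
st()
im,d=bot.read_camera("scene");cv2.imwrite("pics/s5.png",cv2.resize(im[85:265,185:385],None,fx=3.3,fy=3.3,interpolation=cv2.INTER_CUBIC))
def z(d):
    for m in bot.masks_of("scene","lock_center"):
        r=m["region"]&(d>0);v,u=np.nonzero(r);P=at_depth("scene",np.c_[u,v],d[v,u])
        if np.median(P[:,2])>.06:print(m["p"],m["box"],np.round(np.median(P,0),3),np.round(np.percentile(P[:,2],[5,95]),3))
z(d)
for _ in range(4): im,d=bot.read_camera("scene")
z(d);st()
E
```

```text
time: 15.75
tool_pos: [0.4643, 0.099, 0.282]
tcp_rot: [2.615, 1.711, 0.033]
wrist_force: [0.1, 0.8, -3.8]
width: 0.058
t 15.75 pos [0.4643 0.099  0.282 ] yaw_y -23.6 z [ 0.027 -0.003 -1.   ] w 0.058 F [ 0.1  0.8 -3.8] T [ 0.13  0.26 -0.  ] q [ 0.16 -0.17  1.96 -0.01  1.32  0.58]
0.79 [266.9, 73.1, 306.7, 116.4] [0.57  0.056 0.3  ] [0.275 0.322]
0.61 [265.1, 69.9, 306.7, 116.4] [0.57  0.056 0.3  ] [0.275 0.322]
t 16.1 pos [0.4643 0.099  0.282 ] yaw_y -23.6 z [ 0.027 -0.003 -1.   ] w 0.06 F [-0.4  0.1 -4.4] T [ 0.1   0.38 -0.01] q [ 0.16 -0.17  1.96 -0.01  1.32  0.58]
```

View pics/s5.png

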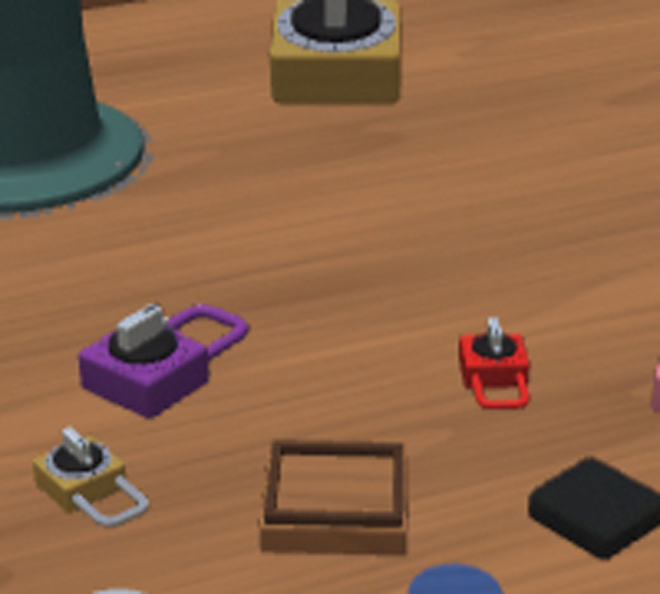

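```bash
python3 - <<'E'
from fit2 import *
im,d=bot.read_camera("scene");cv2.imwrite("pics/s6.png",cv2.resize(im[20:130,230:340],None,fx=5,fy=5,interpolation=cv2.INTER_CUBIC))
st()
E
```

```text
t 16.15 pos [0.4643 0.099  0.282 ] yaw_y -23.6 z [ 0.027 -0.003 -1.   ] w 0.063 F [-0.4 -0.2 -3.8] T [ 0.14  0.34 -0.02] q [ 0.16 -0.17  1.96 -0.01  1.32  0.58]
```

View pics/s6.png

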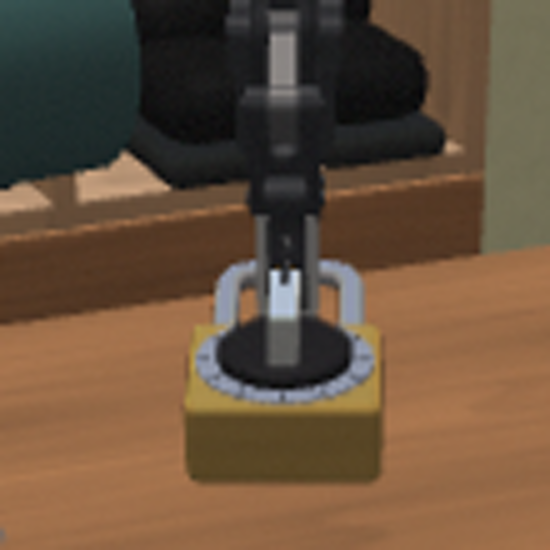

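The lock is held by the shackle bar about 0.3 m up with the pointer at the shackle, and it is still. I hand it in.

```bash
python3 - <<'E'
from h import *
print(bot.finish_job()); st()
E
```

```text
the job is handed in; nothing more can be done
None
the job is handed in; nothing more can be done
```

I opened the lock and handed the job in at about 16 s, with the lock held up by its shackle. No verdict is reported.

**What I did:** I turned the dial about +135° with one pinch until the pointer stood at the index mark. I then pulled the shackle out and lifted the lock at 120 N grip.

**Last checks:**
- **Shackle:** the gripper travelled 15.6 mm, then did not move further as the pull rose from about 9 to 20 N, so I took that as the stop. I did not measure the shackle's final extension directly.
- **Dial:** both camera views put the pointer at about 156°, against about 155–157° for the lock body. The final picture shows it still lined up with the shackle.
- **Height and stillness:** the lock body was at about 0.29 m, with the tool pose unchanged and a steady load of about 4 N. The lock stays nearly level rather than hanging straight down, because the grip holds it.
- **Bystanders:** the arm passed clear of them and I saw nothing moved, but I did not measure the spool, tin and heel again.

**One disagreement:** at the start the dial measured about −135°, midway between two notches, although the task says it starts in a notch. The final position agrees with the index mark and showed almost no leftover torque.

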